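Set two sample tins on the checking stage of a sweet-packing hall

TASK

Put the two sample tins on the dark stage plate for checking: stand the low round tin in the middle of the four pins at its round place, and lay the oblong tin in its long place, centred between the stops and square to them. Both tins must end right side up, flat on the plate inside their stops, and let go.

Things in the scene. Friction and masses are not known exactly. Their poses are not given: they have to be found in the camera images.
- round_tin: Low round tin, plain tinplate, lid on: 56 mm diameter, 32 mm high, 0.08 to 0.16 kg, standing on the table. Origin: centre of its underside, z up. Grip across the diameter. Not samples: a square tin (58 x 58 x 32 mm) and a taller, slimmer round tin (42 mm diameter, 76 mm high) near by.
- oblong_tin: Oblong tin, plain tinplate, lid on: 100 mm long (its x axis), 44 mm wide (its y axis), 32 mm high, 0.11 to 0.23 kg, lying flat on the table. Origin: centre of its underside, z up. Grip across the 44 mm width at the middle.
- round_place (a point): Middle of the round place, on the top face of the fixed dark stage plate (160 x 290 mm, 12 mm thick; z up, x along its short side, +y along its long side away from the long place). Four pins, 10 mm diameter, 10 mm high, stand at the corners of a square, each 45 mm from this point in the directions +-x +-y: 12 mm of room all round the tin.
- long_place (a point): Middle of the long place, on the same plate's top face, 150 mm in -y from the round place; same axes. The tin's length goes along x (the plate's short side). Stops 10 mm high: a bar at each end (inner face 62 mm from the middle along x) and two 10 mm pins on each side (centres 38 mm along x, 39 mm along y): 12 mm of room all round the tin.
Mind the look-alikes: they are no part of the job. Leave any pink or purple look-alike of the oblong_tin alone.

How it is judged:
By the outcome, as a careful person would: the job done as asked, in the order asked, and still so for the second after the job is handed in, with the robot touching nothing.
It also fails if it takes over 54 s, if anything falls off the work surface, if the arm or the gripper's body presses on something with over 40 N, if the wrist force passes 120 N, or if a joint passes its speed limit or range.

ROBOT

A 6-joint arm with a two-finger parallel gripper is mounted at the origin on the work surface. World frame = base frame: x ahead of the robot, y to its left, z up, the work surface at z = 0. Lengths are in m, angles in rad, forces in N, time in s.
With the tool pointing down it reaches from about 0.3 to 0.775 m from the base axis. Payload 14.6 kg.
Tool frame: the origin (TCP) lies between the finger pads; the fingertips stand 22 mm ahead of it and the grasp point (between the pads) lies 3 mm ahead of it (ctrl.tip_reach is the distance from the TCP to the fingertips, in m); z points along the fingers, y is the direction in which the jaws open and shut (so a half turn about z gives the same grasp; the last joint's range is limited). The gripper opens to 94 mm and grips with 3 to 60 N. Pads are 16 mm wide; open, the fingers measure 119 mm over their backs; the gripper's body (75 mm by 177 mm) begins 78 mm behind the grasp point.
Start: joints at [1.056, 0.3, 1.521, -0, 1.321, -0.067], TCP at [0.238, 0.496, 0.227] pointing down, gripper open.
Joint ranges: [-3.03, 3.03], [-0.79, 2.21], [0.23, 2.52], [-1.04, 4.18], [0, 3.07], [-2.55, 2.55]. Speed limits (rad/s): [2.22, 2.22, 2.57, 3.14, 3.14, 3.14].

INTERFACE

Orientations are given as [roll, pitch, yaw] about the fixed x, y, z axes, in that order (R = Rz(yaw) Ry(pitch) Rx(roll)).
In Python, from station import ctrl gives the robot as it stands. The module is installed in compiled form; this text tells all that it offers.
- The arm moves only by the shell command python3 -m creep 'ROWS' [OPENING] [FORCE]. ROWS is a JSON object of lists of equal length, an entry for each row: "xyz": the shift along the tool's x, y, z in mm, a list of three; "spin": the turn about the tool's z in rad. In form: {"xyz": [[tx, ty, tz], ...], "spin": [spin, ...]}. A call has 1 to 5 rows; each row shifts and turns the commanded pose from where the row before left it, along the tool's axes as they then stand; what a row does not reach is not made up. A row lasts 1/8 s, in which the tool goes at most 62.5 mm and 10.7 degrees, less where a joint would pass 70% of its speed; a pose out of reach is approached as far as the arm can. A call with a gripper value outside its range is refused whole. OPENING is the finger opening in mm, from 0 to 94, set as the call begins (- or left out, the last holds). The fingers move at their own pace and stop on an object; FORCE is the grip in N (left out, the last holds). Time passes only in rows, so rows that do not move let the fingers close. It gives the time, the measured TCP pose, the force and the opening at its end, in the units of the state.
- ctrl.get_obs(): the state, without advancing time (a new reading comes with each control period).
- ctrl.camera(name): name is "scene" or "side" or "wrist"; returns the picture (400x640x3 uint8, red, green, blue); there is no depth.
- ctrl.camera_model(name): a dict with "fx", "fy", "cx", "cy" (pixels), "R" (3x3) and "t" (3): a world point X has camera coordinates R X + t. Camera axes: x right, y down, z forward; pixel columns grow to the right and rows downward; lengths in m; the calibration is good to about 2 mm. A picture is of the moment at which its call begins: read the wrist's pose just before it. camera_model takes no time and is no camera call; for the wrist camera it gives the pose at the moment of the call.
- ctrl.hand_in(): hands the job in, once; it reports no verdict.
The state is a dict: "time_s": time; "qpos": joint angles; "joint_vel": joint speeds; "tau": joint torques, N m; "ee_pos": TCP position; "eef_rot": TCP orientation; "force": force on the tool from outside, world axes, zero at the start; "moment": the same for the moment, N m; "grip_width": finger opening in m.
Only numpy, scipy, OpenCV 4.12 (cv2) and the standard library are available. Lean on these libraries where they do the work, as an engineer would, in place of code of your own. Each camera call takes 0.05 s, during which the arm holds its last target.

## Working session

There is one attempt and no reset: what is moved stays moved. The work goes in short steps, Python scripts to look and compute and a shell command to move; the robot and the scene stay as the last step left them, time stands still between calls to the robot, and variables do not carry over. Pictures are saved under pics/ and viewed, and the job is handed in when it is done.

```bash
mkdir -p pics; python3 - <<'E'
from station import ctrl
import cv2
o=ctrl.get_obs(); print(o)
for n in ("scene","side","wrist"):
    im=ctrl.camera(n); cv2.imwrite(f"pics/{n}0.png",im[:,:,::-1])
    m=ctrl.camera_model(n); print(n,m)
E
```

```text
{'time_s': 0.0, 'qpos': array([ 1.05642171e+00,  3.00494647e-01,  1.52154250e+00,  3.48589179e-06,
        1.32072422e+00, -6.66180558e-02]), 'joint_vel': array([ 0.00234933, -0.00034246, -0.00027125,  0.00083154,  0.00074255,
       -0.00030613]), 'tau': array([ 5.67326606e-04, -5.31782091e+01, -3.52763557e+01,  7.09390990e-02,
        2.40193005e-02, -8.46219837e-05]), 'ee_pos': array([0.23801772, 0.49557708, 0.22688973]), 'eef_rot': array([-3.14042676e+00, -8.11683364e-05,  2.69383518e+00]), 'force': array([0.83861626, 0.51513539, 0.55996377]), 'moment': array([-0.05311606,  0.00335672, -0.02088021]), 'grip_width': 0.09395341963009708}
scene {'fx': 480.22498995005196, 'fy': 480.22498995005196, 'cx': 316.4661166639447, 'cy': 207.09145383492296, 'R': array([[-0.30847532,  0.95120386,  0.00736226],
       [ 0.50337031,  0.1698004 , -0.84722261],
       [-0.80713153, -0.25764132, -0.53118701]]), 't': array([ 0.08156768, -0.18711433,  1.62497018])}
side {'fx': 382.18067556351303, 'fy': 382.18067556351303, 'cx': 322.8660469972044, 'cy': 204.53018859993142, 'R': array([[ 0.88531666, -0.46481504, -0.01270394],
       [-0.29468314, -0.53971956, -0.78858395],
       [ 0.35968912,  0.70189015, -0.61479587]]), 't': array([-0.38454115,  0.18076716,  0.84870858])}
wrist {'fx': 353.3342688013157, 'fy': 353.3342688013157, 'cx': 316.11006081367333, 'cy': 202.68619671939743, 'R': array([[ 0.43252947,  0.90161822, -0.00168534],
       [ 0.87532866, -0.41946812,  0.24051243],
       [ 0.21614345, -0.10550394, -0.97064459]]), 't': array([-0.54864511, -0.0253761 ,  0.38960501])}
```

View pics/scene0.png

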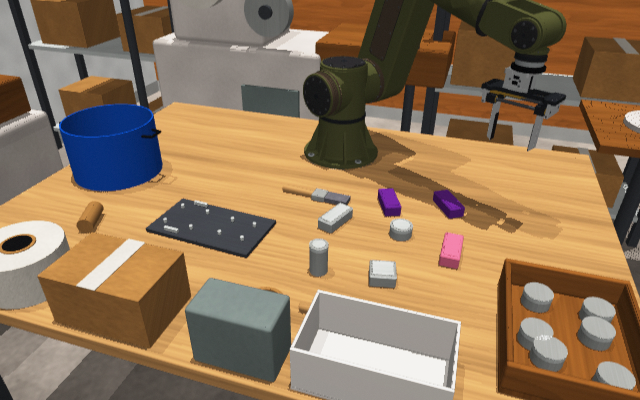

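View pics/side0.png

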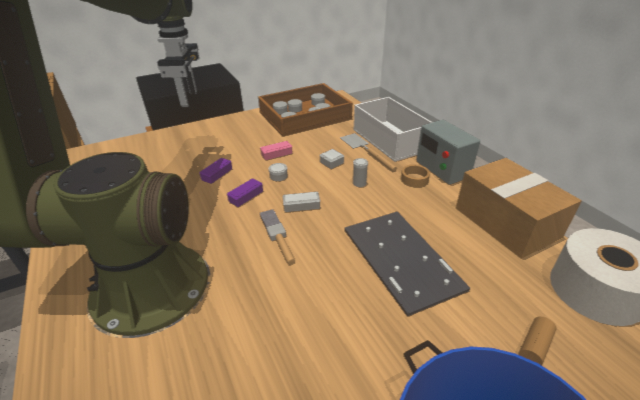

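View pics/wrist0.png

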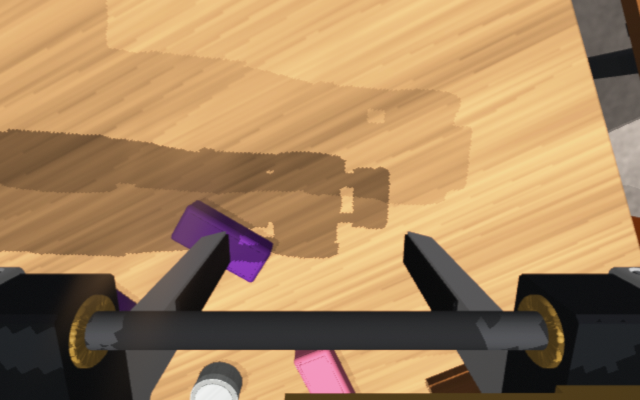

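The scene view shows the round tin near (401,229), the plain oblong near (335,217) and the stage plate around (212,226). The decoys are two purple, one pink, the square tin (382,272) and the tall tin (318,257). I'll zoom in to measure.

```bash
python3 - <<'E'
import cv2
a=cv2.imread("pics/scene0.png"); b=cv2.imread("pics/side0.png")
cv2.imwrite("pics/z1.png",cv2.resize(a[190:290,280:440],None,fx=5,fy=5,interpolation=cv2.INTER_CUBIC))
cv2.imwrite("pics/z2.png",cv2.resize(a[190:265,140:285],None,fx=5.5,fy=5.5,interpolation=cv2.INTER_CUBIC))
cv2.imwrite("pics/z3.png",cv2.resize(b[205:315,340:475],None,fx=5,fy=5,interpolation=cv2.INTER_CUBIC))
cv2.imwrite("pics/z4.png",cv2.resize(b[130:220,240:380],None,fx=5.5,fy=5.5,interpolation=cv2.INTER_CUBIC))
E
```

```text
(no output)
```

View pics/z1.png

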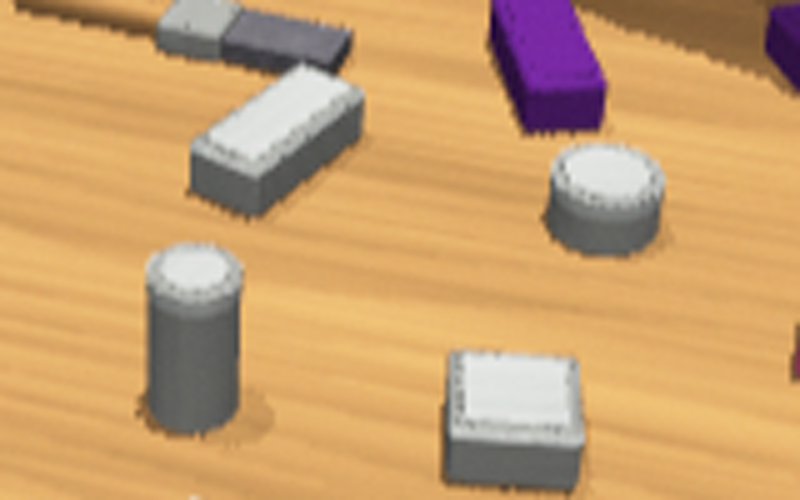

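View pics/z2.png

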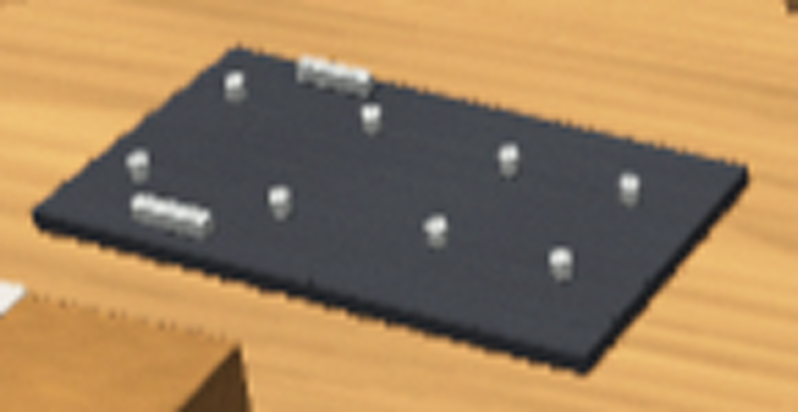

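View pics/z3.png

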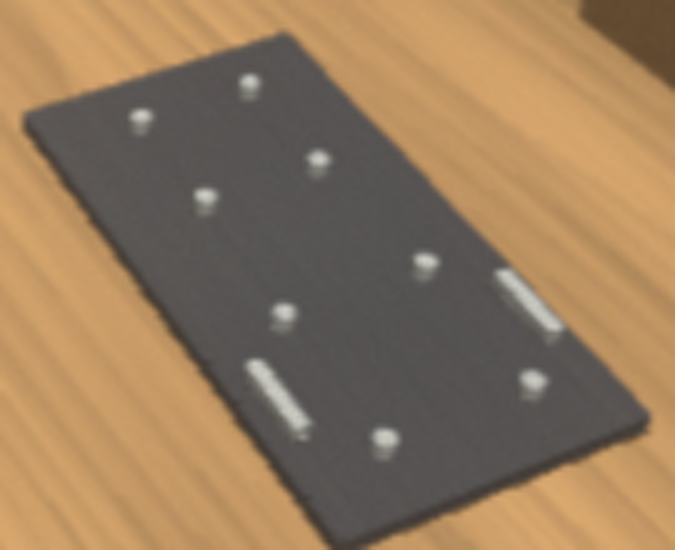

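View pics/z4.png

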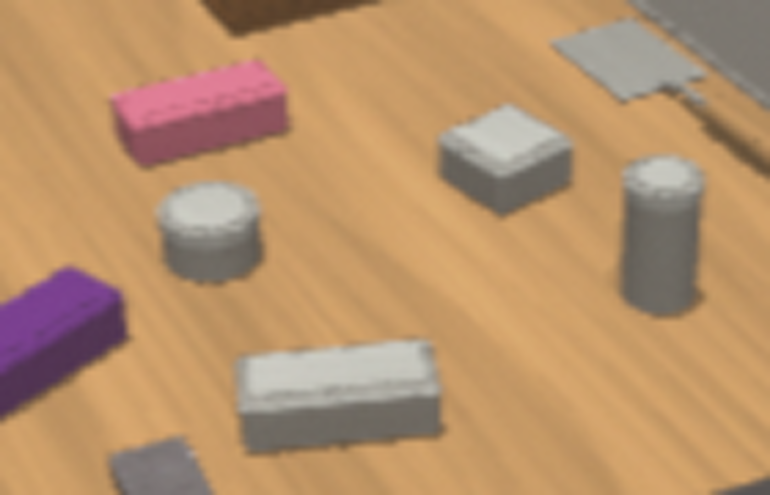

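```bash
cat > h.py <<'E'
import numpy as np, cv2
from station import ctrl
from scipy.optimize import least_squares
def proj(m,X):
    c=np.atleast_2d(X)@np.asarray(m["R"]).T+m["t"]
    return np.c_[m["fx"]*c[:,0]/c[:,2]+m["cx"],m["fy"]*c[:,1]/c[:,2]+m["cy"]]
def unproj(m,uv,z):
    uv=np.atleast_2d(uv).astype(float)
    d=np.c_[(uv[:,0]-m["cx"])/m["fx"],(uv[:,1]-m["cy"])/m["fy"],np.ones(len(uv))]@np.asarray(m["R"])
    C=-np.asarray(m["R"]).T@m["t"]
    return C+d*((z-C[2])/d[:,2])[:,None]
def body(P,x,y,a):
    P=np.atleast_2d(P); c,s=np.cos(a),np.sin(a)
    return np.c_[x+c*P[:,0]-s*P[:,1],y+s*P[:,0]+c*P[:,1],P[:,2]]
a=.0318;l,w=.038,.039
PINS=np.array([[-a,-a,.022],[a,-a,.022],[-a,a,.022],[a,a,.022],[-l,-.15-w,.022],[l,-.15-w,.022],[-l,-.15+w,.022],[l,-.15+w,.022]])
def fit(P,obs,x0):
    f=lambda p:np.concatenate([(proj(m,body(P,*p))-uv).ravel() for m,uv in obs])
    r=least_squares(f,x0,loss='soft_l1'); return r.x,f(r.x)
E
python3 - <<'E'
from h import *
S,D=ctrl.camera_model("scene"),ctrl.camera_model("side")
A=np.array([(508,150),(436,222),(629,179),(561,256),(235,77),(138,156),(371,110),(279,192)])/5.5+[139.6,189.6]
B=np.array([(206,193),(318,157),(141,116),(250,81),(386,435),(534,377),(285,310),(427,259)])/5+[339.6,204.6]
for nm,o in (("scene",[(S,A)]),("side",[(D,B)]),("both",[(S,A),(D,B)])):
    p,r=fit(PINS,o,[.5,-.2,0.]); print(nm,p.round(4),np.abs(r).max().round(2)); 
    print(" long",body([[0,-.15,0]],*p).round(4))
# oblong: top corners (z .032)
O=np.array([[-.05,-.022,.032],[.05,-.022,.032],[.05,.022,.032],[-.05,.022,.032]])
# scene corners: (192,142)/(263,170) near end ; (300,65),(363,97)
As=np.array([(192,147),(262,172),(363,97),(303,65)])/5+[279.6,189.6]
Bs=np.array([(243,358),(243,405),(438,392),(432,343)])/5.5+[239.6,129.6]
print(unproj(S,As,.032).round(3)); print(unproj(D,Bs,.032).round(3))
# round rim extents centre of top
rs=np.array([(607,176)])/5+[279.6,189.6]; rd=np.array([(210,213)])/5.5+[239.6,129.6]
print("round",unproj(S,rs,.032).round(4),unproj(D,rd,.032).round(4))
for nm,z,s,d in (("sq",.032,(515,393),(506,135)),("tall",.076,(195,272),(663,178))):
    print(nm,unproj(S,np.array([s])/5+[279.6,189.6],z).round(3),unproj(D,np.array([d])/5.5+[239.6,129.6],z).round(3))
E
```

```text
scene [ 0.5442 -0.1201 -0.0679] 0.38
 long [[ 0.534  -0.2697  0.    ]]
side [ 0.5465 -0.12   -0.0667] 0.37
 long [[ 0.5366 -0.2696  0.    ]]
both [ 0.5458 -0.1198 -0.0666] 0.51
 long [[ 0.5358 -0.2695  0.    ]]
[[0.463 0.068 0.032]
 [0.473 0.108 0.032]
 [0.389 0.139 0.032]
 [0.368 0.1   0.032]]
[[0.381 0.131 0.032]
 [0.366 0.095 0.032]
 [0.454 0.058 0.032]
 [0.47  0.096 0.032]]
round [[0.4215 0.2723 0.032 ]] [[0.4183 0.2642 0.032 ]]
sq [[0.603 0.262 0.032]] [[0.603 0.259 0.032]]
tall [[0.62  0.12  0.076]] [[0.617 0.115 0.076]]
```

```bash
python3 - <<'E'
from h import *
W=ctrl.camera_model("wrist"); C=-W["R"].T@W["t"]; e=np.array(ctrl.get_obs()["ee_pos"]); y=2.694
T=np.array([[np.cos(y),np.sin(y),0],[np.sin(y),-np.cos(y),0],[0,0,-1]])
print("cam in tool",T@(C-e), "tcp->px of floor below TCP",proj(W,[e[0],e[1],.03]))
S=ctrl.camera_model("scene")
print(unproj(S,[(377.5,190),(391,190),(401,207),(385,216)],.03).round(3), unproj(S,[(443,236),(462,235),(440,262),(460,268)],.03).round(3))
E
```

```text
cam in tool [ 0.06934745 -0.00054201 -0.15632909] tcp->px of floor below TCP [[317.2074554  185.32457113]]
[[0.266 0.18  0.03 ]
 [0.254 0.216 0.03 ]
 [0.335 0.258 0.03 ]
 [0.391 0.226 0.03 ]] [[0.434 0.377 0.03 ]
 [0.415 0.42  0.03 ]
 [0.539 0.38  0.03 ]
 [0.546 0.424 0.03 ]]
```

```bash
python3 -m creep '{"xyz": [[-50,-25,0],[-50,-25,0],[-50,-25,0],[-50,-25,0],[-40,-26,0]], "spin": [0,0,0,0,0]}' 94 15
```

```text
time_s: 0.78
ee_pos: [0.4008, 0.2766, 0.2273]
eef_rot: [-3.141, -0.0, 2.693]
force: [-0.3, 0.9, 0.5]
grip_width: 0.0939
```

```bash
python3 - <<'E'
from h import *
import json,pickle
print(ctrl.get_obs()["ee_pos"],ctrl.get_obs()["qpos"].round(3)); W=ctrl.camera_model("wrist"); im=ctrl.camera("wrist"); W2=ctrl.camera_model("wrist")
print(np.abs(W["t"]-W2["t"]).max()); pickle.dump(W,open("w1.pkl","wb")); cv2.imwrite("pics/w1.png",im[:,:,::-1])
E
```

```text
[0.40084968 0.2765626  0.22733559] [ 0.529  0.159  1.694 -0.     1.288 -0.594]
0.0024332221795325126
```

View pics/w1.png

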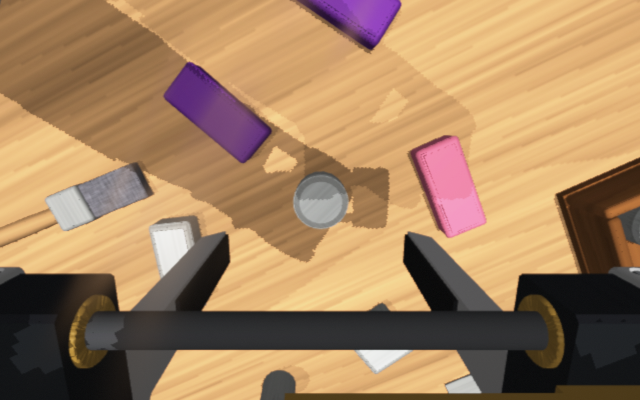

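```bash
python3 - <<'E'
from h import *
import pickle
W=pickle.load(open("w1.pkl","rb")); im=cv2.imread("pics/w1.png")
cv2.imwrite("pics/w1z.png",cv2.resize(im[160:245,270:380],None,fx=7,fy=7,interpolation=cv2.INTER_CUBIC))
s=cv2.cvtColor(im,cv2.COLOR_BGR2HSV)[:,:,1]
m=((s<45)*255).astype(np.uint8); m[:, :280]=0; m[:,365:]=0; m[:155]=0; m[240:]=0
n,l,st,c=cv2.connectedComponentsWithStats(m); k=1+np.argmax(st[1:,4]); print(st[k],c[k])
(cx,cy),ax,_=cv2.fitEllipse(np.argwhere(cv2.Canny((l==k).astype(np.uint8)*255,50,100))[:,::-1].astype(np.float32)); print(cx,cy,ax)
print(unproj(W,[(cx,cy)],.032),unproj(W,[(cx,cy)],.016))
E
```

```text
[ 294  172   54   57 2404] [320.29658902 200.2125624 ]
320.13616943359375 200.11441040039062 (54.09539794921875, 56.67857360839844)
[[0.41579729 0.27282796 0.032     ]] [[0.41933398 0.27131911 0.016     ]]
```

View pics/w1z.png

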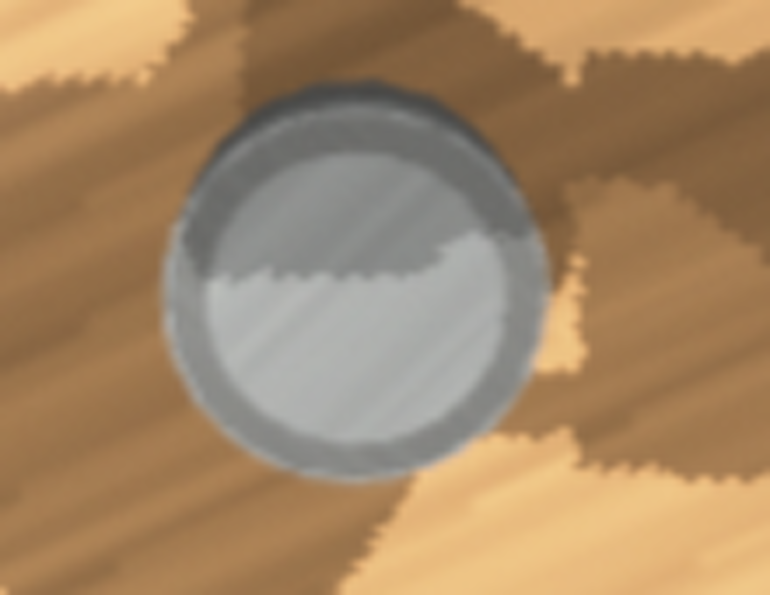

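```bash
cat >> h.py <<'E'
def delta(tx,ty,tz,tyaw=None):
    o=ctrl.get_obs(); e=np.array(o["ee_pos"]); y=o["eef_rot"][2]
    d=np.array([tx,ty,tz])-e
    T=np.array([[np.cos(y),np.sin(y),0],[np.sin(y),-np.cos(y),0],[0,0,-1]])
    s=None if tyaw is None else (y-tyaw+np.pi)%(2*np.pi)-np.pi
    print("ee",e.round(4),"rot",np.round(o["eef_rot"],4),"delta mm",(T@d*1000).round(1),"spin",s,"t",o["time_s"])
E
python3 -c "
from h import *
delta(.4165,.2725,.027)"
```

```text
ee [0.4027 0.2733 0.2273] rot [-3.1406e+00  9.0000e-04  2.6913e+00] delta mm [-12.7   5.3 200.3] spin None t 0.825
```

```bash
python3 -m creep '{"xyz": [[-7,3,40],[-7,3,40],[0,0,40],[0,0,0],[0,0,0]], "spin": [0,0,0,0,0]}' ; python3 -c "
from h import *
delta(.4165,.2725,.027)"
```

```text
time_s: 1.45
ee_pos: [0.4156, 0.278, 0.1089]
eef_rot: [3.14, 0.001, 2.694]
force: [-0.5, -0.1, -0.2]
grip_width: 0.0939
ee [0.4156 0.278  0.1089] rot [3.1404e+00 8.0000e-04 2.6939e+00] delta mm [-3.2 -4.6 81.9] spin None t 1.45
```

```bash
python3 -m creep '{"xyz": [[-3,-5,20],[0,0,20],[0,0,20],[0,0,10],[0,0,0]], "spin": [0,0,0,0,0]}' ; python3 -c "
from h import *
delta(.4165,.2725,.027)
print(ctrl.get_obs()['joint_vel'].round(3))
W=ctrl.camera_model('wrist');im=ctrl.camera('wrist');cv2.imwrite('pics/w2.png',im[:,:,::-1]);print(proj(W,[.4165,.2725,.032]))"
```

```text
time_s: 2.08
ee_pos: [0.416, 0.272, 0.0381]
eef_rot: [3.141, 0.0, 2.694]
force: [-0.8, 0.1, -0.3]
grip_width: 0.094
ee [0.416  0.272  0.0381] rot [3.1411e+00 4.0000e-04 2.6939e+00] delta mm [-0.3  0.7 11.1] spin None t 2.075
[-0.    -0.013 -0.008 -0.     0.008 -0.   ]
[[319.05606574 260.45397082]]
```

View pics/w2.png

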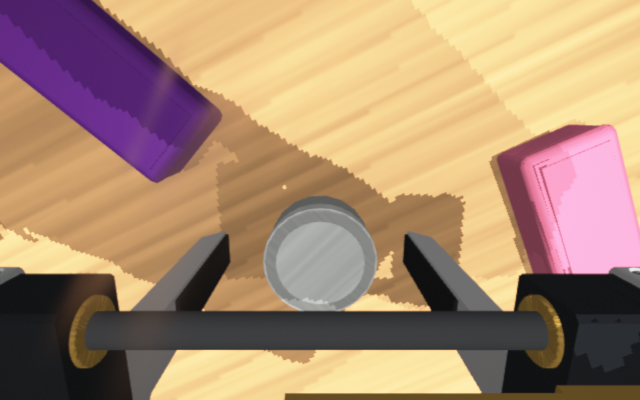

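The round tin is centred between the fingers, at (320,260) against a predicted (319,260). I'll lower and grip.

```bash
python3 -m creep '{"xyz": [[0,0,11],[0,0,0],[0,0,0],[0,0,0]], "spin": [0,0,0,0]}' && python3 -m creep '{"xyz": [[0,0,0],[0,0,0],[0,0,0],[0,0,0],[0,0,0]], "spin": [0,0,0,0,0]}' 45 20
```

```text
time_s: 2.62
ee_pos: [0.4158, 0.2719, 0.0267]
eef_rot: [3.141, 0.0, 2.694]
force: [-0.6, -0.3, 0.8]
grip_width: 0.0938
time_s: 3.25
ee_pos: [0.4157, 0.2718, 0.0265]
eef_rot: [3.141, 0.0, 2.694]
force: [-0.3, 0.9, -0.2]
grip_width: 0.0552
```

```bash
python3 -m creep '{"xyz": [[0,0,-10],[0,0,-30],[0,0,-40],[0,0,-35],[0,0,0]], "spin": [0,0,0,0,0]}' ; python3 -c "
from h import *
delta(.5458,-.1198,.08,-.0666+np.pi/2); print(ctrl.get_obs()['grip_width'])"
```

```text
time_s: 3.88
ee_pos: [0.4166, 0.2723, 0.1442]
eef_rot: [3.138, 0.003, 2.694]
force: [0.2, 0.4, -2.2]
grip_width: 0.0558
ee [0.4166 0.2723 0.1442] rot [3.1376e+00 2.9000e-03 2.6939e+00] delta mm [-286.2 -297.5   64.2] spin 1.1896759771942467 t 3.875
0.055847721093644644
```

```bash
python3 -m creep '{"xyz": [[-15,-15,0],[-30,-30,0],[-30,-30,0],[-35,-35,0],[-35,-35,0]], "spin": [0,0,0,0,0]}' && python3 -m creep '{"xyz": [[-35,-35,0],[-35,-35,0],[-30,-35,0],[-25,-30,0],[-10,-15,0]], "spin": [0,0,0,0,0]}' && python3 -m creep '{"xyz": [[0,0,0],[0,0,0],[0,0,0],[0,0,0],[0,0,0]], "spin": [0.17,0.17,0.17,0.17,0.17]}' && python3 -m creep '{"xyz": [[0,0,0],[0,0,0],[0,0,0],[0,0,0],[0,0,0]], "spin": [0.17,0.17,0,0,0]}'; python3 -c "
from h import *
delta(.5458,-.1198,.08,-.0666+np.pi/2); print(ctrl.get_obs()['joint_vel'].round(3))"
```

```text
time_s: 4.5
ee_pos: [0.4834, 0.0768, 0.1405]
eef_rot: [-3.141, -0.001, 2.694]
force: [0.3, 0.8, -1.1]
grip_width: 0.056
time_s: 5.12
ee_pos: [0.54, -0.1169, 0.1403]
eef_rot: [-3.141, -0.002, 2.692]
force: [-0.3, 0.3, -0.9]
grip_width: 0.0554
time_s: 5.75
ee_pos: [0.5399, -0.1146, 0.1407]
eef_rot: [-3.141, -0.001, 1.839]
force: [-0.3, -0.2, -1.2]
grip_width: 0.0557
time_s: 6.38
ee_pos: [0.5403, -0.1152, 0.1413]
eef_rot: [-3.141, -0.0, 1.506]
force: [-0.4, 0.0, -0.6]
grip_width: 0.0558
ee [ 0.5403 -0.1152  0.1413] rot [-3.1413e+00 -1.0000e-04  1.5062e+00] delta mm [-4.3  5.8 61.3] spin 0.0020003795020819837 t 6.375
[-0.002 -0.002 -0.003 -0.002  0.003  0.011]
```

```bash
python3 -c "
from h import *
W=ctrl.camera_model('wrist');im=ctrl.camera('wrist')[:,:,::-1].copy();cv2.imwrite('pics/w3.png',im)
import pickle;pickle.dump(W,open('w3.pkl','wb'))
p=proj(W,body(PINS,.5458,-.1198,-.0666));print(p.round(1))
for a in p: cv2.circle(im,(int(a[0]),int(a[1])),3,(0,0,255),1)
cv2.imwrite('pics/w3b.png',im)"
```

```text
[[284.9 245.1]
 [361.6 245.3]
 [283.4 168.9]
 [364.4 169.1]
 [281.4 403.2]
 [362.6 403.4]
 [279.6 329.5]
 [365.6 329.8]]
```

View pics/w3b.png

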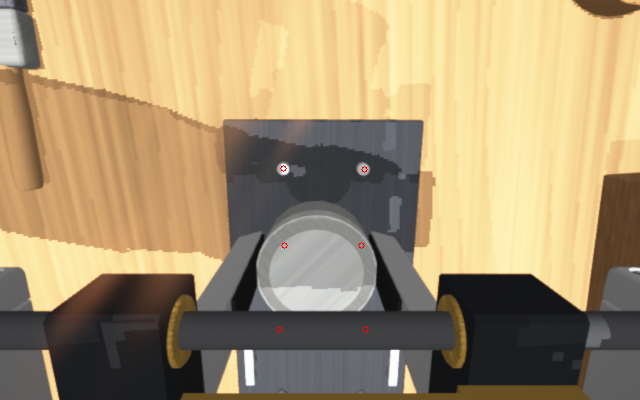

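Predicted pin tops land on the real pins at (283,169) and (364,169), so the plate fit holds. Descending.

```bash
python3 -m creep '{"xyz": [[-4,6,20],[0,0,30],[0,0,25],[0,0,10],[0,0,0]], "spin": [0,0,0,0,0]}' ; python3 -c "
from h import *
delta(.5458,-.1198,.0385,-.0666+np.pi/2); print(ctrl.get_obs()['joint_vel'].round(3))"
```

```text
time_s: 7.05
ee_pos: [0.546, -0.1197, 0.0564]
eef_rot: [-3.141, -0.0, 1.504]
force: [-0.2, 0.5, -0.9]
grip_width: 0.0556
ee [ 0.546  -0.1197  0.0564] rot [-3.1411e+00 -1.0000e-04  1.5043e+00] delta mm [-0.1 -0.2 17.9] spin 5.902861140416604e-05 t 7.05
[ 0.001 -0.024 -0.015 -0.     0.009  0.004]
```

```bash
python3 -m creep '{"xyz": [[0,0,8],[0,0,6],[0,0,3],[0,0,0],[0,0,0]], "spin": [0,0,0,0,0]}' ; python3 -c "
from h import *
delta(.5458,-.1198,.0385)"
```

```text
time_s: 7.68
ee_pos: [0.5462, -0.1198, 0.0396]
eef_rot: [3.141, 0.0, 1.504]
force: [0.5, -0.9, -1.0]
grip_width: 0.0559
ee [ 0.5462 -0.1198  0.0396] rot [3.1413e+00 1.0000e-04 1.5038e+00] delta mm [-0.1 -0.4  1.1] spin None t 7.675
```

```bash
python3 -m creep '{"xyz": [[0,0,1],[0,0,0],[0,0,0]], "spin": [0,0,0]}' && python3 -m creep '{"xyz": [[0,0,0],[0,0,0],[0,0,0],[0,0,0]], "spin": [0,0,0,0]}' 72 && python3 -m creep '{"xyz": [[0,0,-20],[0,0,-30],[0,0,-40],[0,0,-20],[0,0,0]], "spin": [0,0,0,0,0]}'
```

```text
time_s: 8.05
ee_pos: [0.5461, -0.1197, 0.0385]
eef_rot: [3.142, -0.0, 1.504]
force: [-0.8, -0.2, -0.9]
grip_width: 0.0557
time_s: 8.55
ee_pos: [0.5461, -0.1197, 0.0385]
eef_rot: [3.142, 0.0, 1.504]
force: [-0.7, -0.0, 0.6]
grip_width: 0.0719
time_s: 9.18
ee_pos: [0.5466, -0.1199, 0.1497]
eef_rot: [3.139, 0.001, 1.504]
force: [-0.7, 0.8, -1.3]
grip_width: 0.072
```

```bash
python3 -m creep '{"xyz": [[20,-10,-30],[40,-26,-30],[45,-31,-17],[45,-31,0],[40,-28,0]], "spin": [0,0,0,0,0]}' 94 && python3 -m creep '{"xyz": [[20,-15,0],[0,0,0],[0,0,0],[0,0,0],[0,0,0]], "spin": [-0.05,-0.17,-0.17,-0.17,-0.17]}' && python3 -m creep '{"xyz": [[0,0,0],[0,0,0],[0,0,0],[0,0,0],[0,0,0]], "spin": [-0.17,-0.17,-0.17,-0.06,0]}' && python3 -m creep '{"xyz": [[0,0,0],[0,0,0]], "spin": [0,0]}'
python3 -c "
from h import *
import pickle
delta(.42,.099,.1,2.8)
W=ctrl.camera_model('wrist');im=ctrl.camera('wrist')[:,:,::-1].copy();cv2.imwrite('pics/w4.png',im);pickle.dump(W,open('w4.pkl','wb'))
cv2.imwrite('pics/sc4.png',ctrl.camera('scene')[:,:,::-1])
cv2.imwrite('pics/w4z.png',cv2.resize(im[110:260,230:410],None,fx=4,fy=4,interpolation=cv2.INTER_CUBIC))"
```

```text
time_s: 9.8
ee_pos: [0.4317, 0.0796, 0.2244]
eef_rot: [-3.14, 0.0, 1.504]
force: [0.5, 0.0, 0.3]
grip_width: 0.0938
time_s: 10.42
ee_pos: [0.4191, 0.0992, 0.2242]
eef_rot: [-3.14, -0.001, 2.24]
force: [-0.1, -0.1, -0.5]
grip_width: 0.0938
time_s: 11.05
ee_pos: [0.4192, 0.0992, 0.2244]
eef_rot: [-3.141, -0.001, 2.803]
force: [-0.9, 0.5, -0.5]
grip_width: 0.0937
time_s: 11.3
ee_pos: [0.4194, 0.0993, 0.2252]
eef_rot: [-3.141, -0.0, 2.803]
force: [-0.0, 0.2, -0.4]
grip_width: 0.0936
ee [0.4194 0.0993 0.2252] rot [-3.1414e+00 -3.0000e-04  2.8030e+00] delta mm [ -0.7  -0.  125.2] spin 0.0030022542417391662 t 11.3
```

View pics/w4.png

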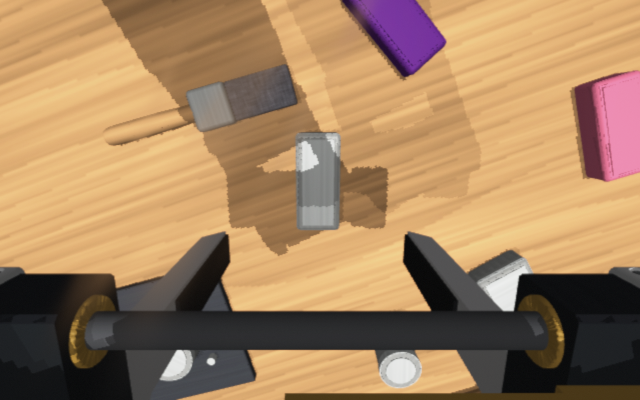

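View pics/w4z.png

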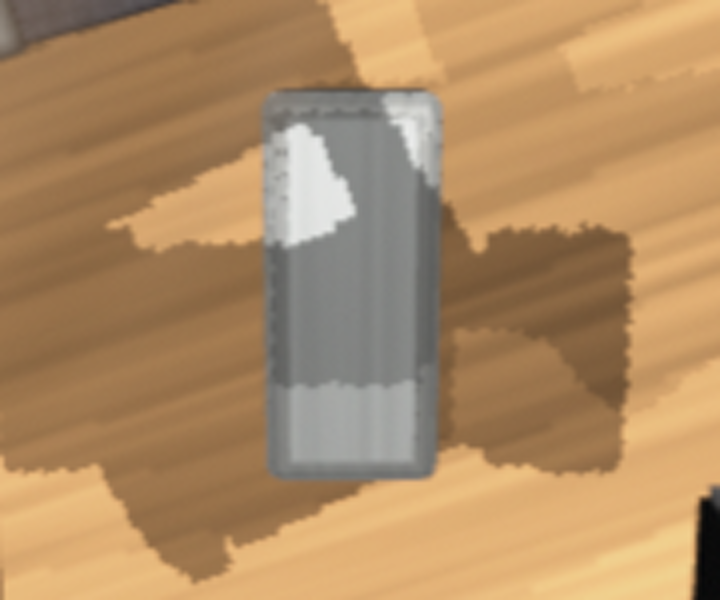

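View pics/sc4.png

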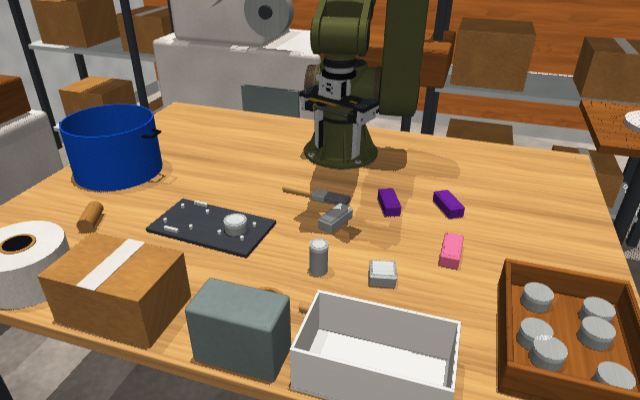

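```bash
python3 -c "
from h import *
import pickle
W=pickle.load(open('w4.pkl','rb'))
c=np.array([(265,92),(441,92),(437,478),(268,478)])/4+[229.6,109.6]
u=unproj(W,c,.032);print(u.round(4)); p,r=fit(np.array([[.05,.022,.032],[.05,-.022,.032],[-.05,-.022,.032],[-.05,.022,.032]]),[(W,c)],[.42,.1,2.8]);print(p,r.round(1))
p2,r2=fit(np.array([[.05,-.022,.032],[.05,.022,.032],[-.05,.022,.032],[-.05,-.022,.032]]),[(W,c)],[.42,.1,2.8]);print(p2,r2.round(1))
delta(p[0],p[1],.027,p[2])
"
```

```text
[[0.3625 0.0973 0.032 ]
 [0.3767 0.1376 0.032 ]
 [0.4697 0.1055 0.032 ]
 [0.4551 0.0641 0.032 ]]
[0.41613666 0.10109747 2.80334729] [-0.7 -0.7  0.7 -0.7  0.1  0.9 -0.   0.9]
[0.41149061 0.08781793 2.80455903] [ 30.1  -0.7 -59.2  -0.6 -55.8   0.9  28.8   0.9]
ee [0.4194 0.0992 0.2253] rot [-3.1415e+00 -1.0000e-04  2.8033e+00] delta mm [  3.7   0.7 198.3] spin -7.928983859928351e-05 t 11.4
```

```bash
python3 -m creep '{"xyz": [[4,1,30],[0,0,45],[0,0,45],[0,0,35],[0,0,15]], "spin": [0,0,0,0,0]}' && python3 -m creep '{"xyz": [[0,0,10],[0,0,0],[0,0,0]], "spin": [0,0,0]}'; python3 -c "
from h import *
delta(.4161,.1011,.027,2.8034)
W=ctrl.camera_model('wrist');im=ctrl.camera('wrist')[:,:,::-1].copy()
for a in proj(W,body([[.05,.022,.032],[.05,-.022,.032],[-.05,-.022,.032],[-.05,.022,.032]],.4161,.1011,2.8034)): cv2.circle(im,tuple(int(v) for v in a),3,(0,0,255),1)
cv2.imwrite('pics/w5.png',im)"
```

```text
time_s: 12.02
ee_pos: [0.4154, 0.1014, 0.0541]
eef_rot: [-3.141, -0.002, 2.804]
force: [0.4, -0.6, 0.6]
grip_width: 0.0938
time_s: 12.4
ee_pos: [0.4165, 0.1016, 0.0463]
eef_rot: [3.141, 0.001, 2.804]
force: [0.1, 0.4, 0.9]
grip_width: 0.0939
ee [0.4165 0.1016 0.0463] rot [3.1409e+00 1.3000e-03 2.8038e+00] delta mm [ 0.2 -0.6 19.3] spin 0.0003655721146933466 t 12.4
```

View pics/w5.png

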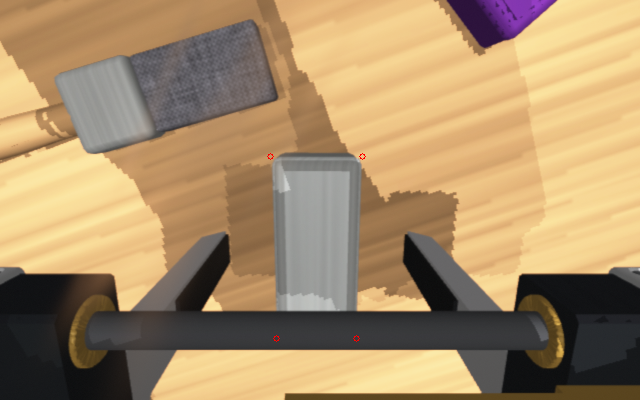

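The oblong tin is centred and parallel between the fingers. Its far edge at row 155 is where I predicted. Lowering and gripping.

```bash
python3 -m creep '{"xyz": [[0,0,12],[0,0,7],[0,0,0],[0,0,0]], "spin": [0,0,0,0]}' && python3 -m creep '{"xyz": [[0,0,0],[0,0,0],[0,0,0],[0,0,0],[0,0,0]], "spin": [0,0,0,0,0]}' 34 25 && python3 -m creep '{"xyz": [[0,0,0],[0,0,-10],[0,0,-30],[0,0,-40],[0,0,-35]], "spin": [0,0,0,0,0]}' && python3 -m creep '{"xyz": [[0,0,0],[0,0,0]], "spin": [0,0]}'; python3 -c "
from h import *
delta(.5358,-.2695,.08,-.0666+np.pi)"
```

```text
time_s: 12.95
ee_pos: [0.4161, 0.1015, 0.0265]
eef_rot: [-3.142, -0.0, 2.804]
force: [-0.6, 0.6, 0.8]
grip_width: 0.094
time_s: 13.58
ee_pos: [0.416, 0.1015, 0.0264]
eef_rot: [-3.142, 0.0, 2.804]
force: [-0.2, -0.1, -0.1]
grip_width: 0.0472
time_s: 14.2
ee_pos: [0.4159, 0.1015, 0.1434]
eef_rot: [3.141, 0.001, 2.804]
force: [-0.0, 0.4, -1.7]
grip_width: 0.0441
time_s: 14.45
ee_pos: [0.4155, 0.1014, 0.1409]
eef_rot: [-3.141, -0.001, 2.804]
force: [-0.1, -0.2, -1.5]
grip_width: 0.0436
ee [0.4155 0.1014 0.1409] rot [-3.1412e+00 -7.0000e-04  2.8038e+00] delta mm [-236.4 -310.1   60.9] spin -0.2711556975860123 t 14.45
```

```bash
python3 -c "
from h import *
S,D=ctrl.camera_model('scene'),ctrl.camera_model('side')
print('box base',unproj(D,[(460,208),(517,248),(570,235)],0).round(3).tolist())
print('box top pts for z .12',unproj(S,[(111,235),(188,248)],.12).round(3).tolist())
print('pot base',unproj(S,[(72,175),(110,187),(158,172)],0).round(3).tolist())
print('pot rim at z .13',unproj(S,[(60,125),(110,145),(160,128)],.13).round(3).tolist())
"
```

```text
box base [[0.799, -0.119, 0.0], [0.808, -0.302, 0.0], [0.962, -0.332, 0.0]]
box top pts for z .12 [[0.785, -0.282, 0.12], [0.773, -0.107, 0.12]]
pot base [[0.425, -0.736, 0.0], [0.449, -0.578, 0.0], [0.323, -0.499, 0.0]]
pot rim at z .13 [[0.36, -0.796, 0.13], [0.432, -0.558, 0.13], [0.281, -0.495, 0.13]]
```

```bash
python3 -m creep '{"xyz": [[-10,-15,0],[-25,-35,0],[-30,-40,0],[-30,-40,0],[-30,-40,0]], "spin": [0,0,0,0,0]}' && python3 -m creep '{"xyz": [[-30,-40,0],[-30,-40,0],[-25,-30,0],[-20,-20,0],[-6,-10,0]], "spin": [0,0,0,0,0]}' && python3 -m creep '{"xyz": [[0,0,0],[0,0,0],[0,0,0],[0,0,0],[0,0,0]], "spin": [-0.14,-0.13,0,0,0]}' ; python3 -c "
from h import *
delta(.5358,-.2695,.08,-.0666+np.pi); print(ctrl.get_obs()['qpos'])
W=ctrl.camera_model('wrist');im=ctrl.camera('wrist')[:,:,::-1].copy();p=proj(W,body(PINS,.5458,-.1198,-.0666));print(p.round(1))
for a in p: cv2.circle(im,(int(a[0]),int(a[1])),3,(0,0,255),1)
cv2.imwrite('pics/w6.png',im)"
```

```text
time_s: 15.08
ee_pos: [0.4773, -0.1018, 0.14]
eef_rot: [-3.142, -0.002, 2.804]
force: [1.3, 0.9, -1.9]
grip_width: 0.0437
time_s: 15.7
ee_pos: [0.5355, -0.2699, 0.1395]
eef_rot: [3.141, -0.003, 2.803]
force: [-0.6, 1.2, -2.2]
grip_width: 0.0438
time_s: 16.32
ee_pos: [0.5358, -0.269, 0.1413]
eef_rot: [3.141, -0.0, 3.072]
force: [0.9, -0.5, -1.3]
grip_width: 0.0435
ee [ 0.5358 -0.269   0.1413] rot [ 3.1415e+00 -2.0000e-04  3.0723e+00] delta mm [-0.  -0.5 61.3] spin -0.0027063279907260096 t 16.325
[-5.26332678e-01  4.88465192e-01  1.46701975e+00 -3.81363302e-06
  1.18637422e+00 -2.02782123e+00]
[[467.5 164.7]
 [459.8 241.4]
 [548.9 164.5]
 [536.8 241.3]
 [266.4 157.2]
 [269.7 248.9]
 [366.6 157. ]
 [363.7 248.7]]
```

View pics/w6.png

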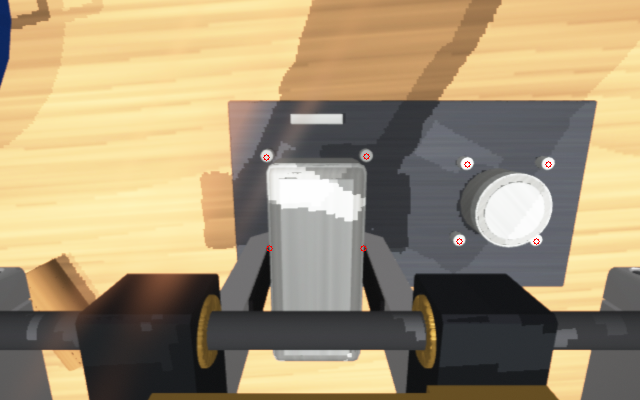

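```bash
python3 -c "
from h import *
W=ctrl.camera_model('wrist'); e=ctrl.get_obs()['ee_pos'].copy()
z=e[2]+.0055
u=unproj(W,[(269,165),(366,165),(359,360),(275,360)],z); m=u.mean(0); print(u.round(4),m-e, np.arctan2(*(u[3]-u[0])[[1,0]]),np.arctan2(*(u[2]-u[1])[[1,0]]))"
```

```text
[[ 0.4856 -0.2867  0.1469]
 [ 0.4885 -0.2452  0.1469]
 [ 0.5849 -0.252   0.1469]
 [ 0.5821 -0.2934  0.1469]] [-0.00057714 -0.00024391  0.0055    ] -0.06981120964961615 -0.07029844636324038
```

Pin predictions match again, and the tin is centred in the jaws to within 1 mm and 0.003 rad. Lowering.

```bash
python3 -m creep '{"xyz": [[0,-0.5,20],[0,0,30],[0,0,25],[0,0,10],[0,0,0]], "spin": [-0.003,0,0,0,0]}' && python3 -m creep '{"xyz": [[0,0,0],[0,0,6],[0,0,6],[0,0,3],[0,0,0]], "spin": [0,0,0,0,0]}'; python3 -c "
from h import *
delta(.536,-.2693,.0385,-.0666+np.pi)"
```

```text
time_s: 17.0
ee_pos: [0.5359, -0.2697, 0.0564]
eef_rot: [3.141, -0.0, 3.076]
force: [0.1, -0.5, -1.4]
grip_width: 0.0437
time_s: 17.62
ee_pos: [0.5358, -0.2696, 0.0411]
eef_rot: [3.141, -0.0, 3.077]
force: [0.1, 0.7, -1.3]
grip_width: 0.044
ee [ 0.5358 -0.2696  0.0411] rot [ 3.1414e+00 -5.0000e-04  3.0768e+00] delta mm [-0.2  0.3  2.6] spin 0.0017632173815038676 t 17.625
```

```bash
python3 -m creep '{"xyz": [[0,0,1.5],[0,0,1],[0,0,0],[0,0,0]], "spin": [0,0,0,0]}' && python3 -m creep '{"xyz": [[0,0,0],[0,0,0],[0,0,0],[0,0,0]], "spin": [0,0,0,0]}' 62 && python3 -m creep '{"xyz": [[0,0,-15],[0,0,-30],[0,0,-40],[0,0,-40],[0,0,-40]], "spin": [0,0,0,0,0]}'&& python3 -m creep '{"xyz": [[-40,0,-20],[-40,0,0],[-40,0,0],[0,0,0],[0,0,0]], "spin": [0,0,0,0,0]}'
python3 -c "
from h import *
import pickle
W=ctrl.camera_model('wrist');pickle.dump(W,open('w7.pkl','wb'));im=ctrl.camera('wrist')[:,:,::-1].copy();cv2.imwrite('pics/w7.png',im)
b=ctrl.camera('side')[:,:,::-1]; a=ctrl.camera('scene')[:,:,::-1];cv2.imwrite('pics/side7.png',b);cv2.imwrite('pics/sc7.png',a)
cv2.imwrite('pics/side7z.png',cv2.resize(b[200:315,335:475],None,fx=5,fy=5,interpolation=cv2.INTER_CUBIC))
cv2.imwrite('pics/sc7z.png',cv2.resize(a[180:265,140:285],None,fx=5.5,fy=5.5,interpolation=cv2.INTER_CUBIC))"
```

```text
time_s: 18.12
ee_pos: [0.5359, -0.2697, 0.039]
eef_rot: [-3.142, 0.0, 3.077]
force: [0.6, -0.5, -1.1]
grip_width: 0.0437
time_s: 18.62
ee_pos: [0.5359, -0.2697, 0.039]
eef_rot: [-3.142, 0.0, 3.077]
force: [-0.7, -0.4, 0.1]
grip_width: 0.062
time_s: 19.25
ee_pos: [0.5358, -0.2696, 0.2066]
eef_rot: [-3.141, 0.001, 3.077]
force: [0.6, -0.1, -0.7]
grip_width: 0.0617
time_s: 19.88
ee_pos: [0.6551, -0.2775, 0.2245]
eef_rot: [-3.141, 0.0, 3.077]
force: [-0.9, -0.7, 0.1]
grip_width: 0.0623
```

View pics/w7.png

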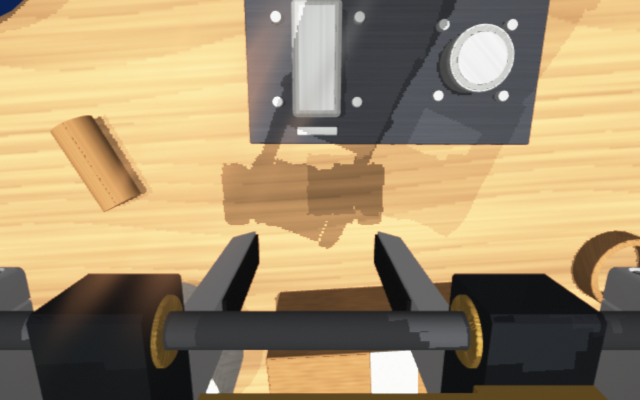

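View pics/side7z.png

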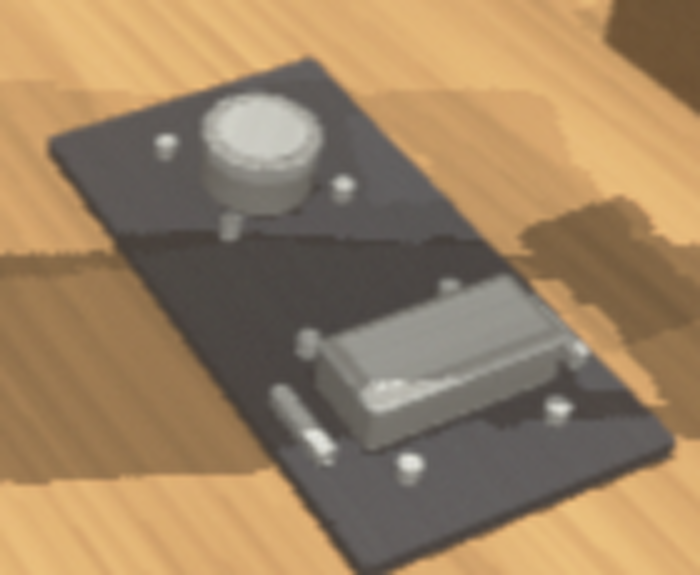

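View pics/sc7z.png

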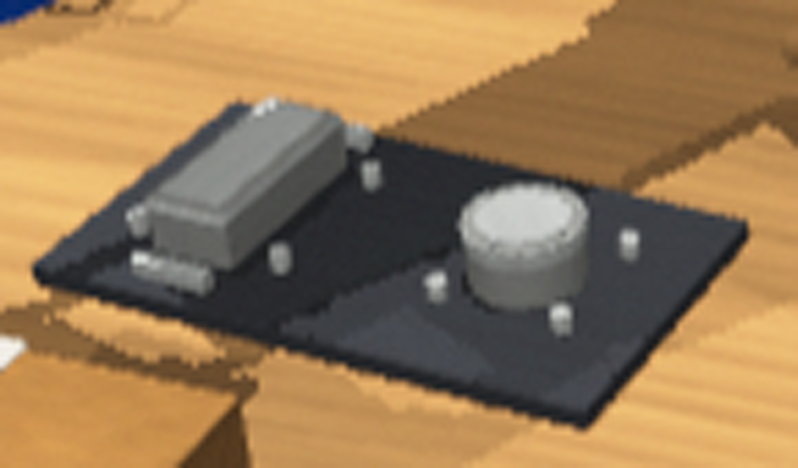

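Both tins stand inside their stops in all three views. Now a numeric check against the fitted plate.

```bash
python3 -c "
from h import *
import pickle
W=pickle.load(open('w7.pkl','rb'));S,D=ctrl.camera_model('scene'),ctrl.camera_model('side')
P=(.5458,-.1198,-.0666)
def loc(u): 
    d=np.atleast_2d(u)[:,:2]-P[:2];c,s=np.cos(P[2]),np.sin(P[2]);return (np.c_[d[:,0]*c+d[:,1]*s,-d[:,0]*s+d[:,1]*c]*1000).round(1)
print('round side',loc(unproj(D,np.array([(262,134)])/5+[334.6,199.6],.044)),'scene',loc(unproj(S,np.array([(524,217)])/5.5+[139.6,179.6],.044)),'wrist',loc(unproj(W,[(482,57)],.044)))
print('oblong side',loc(unproj(D,np.array([(314,344),(370,412),(568,335),(512,277)])/5+[334.6,199.6],.044)).tolist())
print('oblong scene',loc(unproj(S,np.array([(150,200),(232,222),(347,126),(268,100)])/5.5+[139.6,179.6],.044)).tolist())
print('wrist near end',loc(unproj(W,[(293,117),(341,118)],.044)).tolist())
im=cv2.imread('pics/w7.png')
cv2.imwrite('pics/w7z.png',cv2.resize(im[0:145,240:555],None,fx=2.5,fy=2.5,interpolation=cv2.INTER_CUBIC))
for q in proj(W,body(PINS,*P)): print(q.round(0),end=' ')
"
```

```text
round side [[-0.2 -5.8]] scene [[ 0.3 -2.2]] wrist [[-0.7 -3.5]]
oblong side [[-51.7, -132.7], [-51.2, -174.4], [50.4, -173.7], [50.1, -135.2]]
oblong scene [[52.8, -166.3], [53.8, -121.2], [-36.2, -119.5], [-42.1, -168.0]]
wrist near end [[51.6, -172.5], [52.4, -128.1]]
[445.  25.] [439.  96.] [513.  25.] [504.  96.] [275.  17.] [277. 103.] [360.  17.] [357. 103.]
```

```bash
python3 -m creep '{"xyz": [[30,0,0],[50,0,0],[50,0,0],[50,0,0],[20,0,0]], "spin": [0,0,0,0,0]}' && python3 -m creep '{"xyz": [[0,-30,0],[0,-20,0],[0,0,0],[0,0,0]], "spin": [0,0,0,0]}'
python3 -c "
from h import *
import pickle
W=ctrl.camera_model('wrist');pickle.dump(W,open('w8.pkl','wb'));im=ctrl.camera('wrist')[:,:,::-1].copy()
P=(.5458,-.1198,-.0666)
for q in proj(W,body(PINS,*P)): cv2.circle(im,tuple(int(round(v)) for v in q),2,(0,0,255),1)
t=np.linspace(0,6.283,60)
c=proj(W,body(np.c_[.028*np.cos(t),.028*np.sin(t),0*t+.044],*P)); cv2.polylines(im,[c.round().astype(int)],True,(0,0,255))
o=proj(W,body(np.array([[-.05,-.172,.044],[.05,-.172,.044],[.05,-.128,.044],[-.05,-.128,.044]]),*P)); cv2.polylines(im,[o.round().astype(int)],True,(0,0,255))
cv2.imwrite('pics/w8.png',im)"
```

```text
time_s: 20.65
ee_pos: [0.4536, -0.2643, 0.225]
eef_rot: [-3.141, 0.001, 3.076]
force: [0.3, -0.2, 0.9]
grip_width: 0.0622
time_s: 21.15
ee_pos: [0.4528, -0.314, 0.2238]
eef_rot: [3.141, -0.0, 3.077]
force: [-0.1, -0.5, 0.1]
grip_width: 0.0619
```

View pics/w8.png

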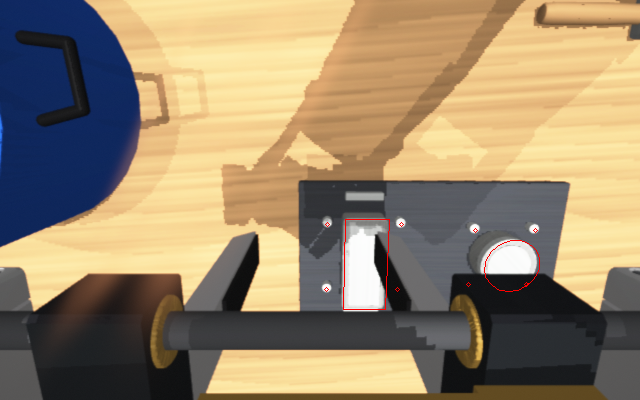

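```bash
python3 -m creep '{"xyz": [[-10,30,0],[-20,50,0],[-20,50,0],[0,40,0],[0,20,0]], "spin": [0,0,0,0,0]}' && python3 -m creep '{"xyz": [[0,0,0],[0,0,0],[0,0,0]], "spin": [0,0,0]}'
python3 -c "
from h import *
import pickle
W=ctrl.camera_model('wrist');pickle.dump(W,open('w9.pkl','wb'));im=ctrl.camera('wrist')[:,:,::-1].copy();cv2.imwrite('pics/w9.png',im)
P=(.5458,-.1198,-.0666)
im=cv2.resize(im[80:330,160:480],None,fx=2.4,fy=2.4,interpolation=cv2.INTER_CUBIC); f=lambda q:((q-[159.7,79.7])*2.4).round().astype(int)
for q in proj(W,body(PINS,*P)): cv2.circle(im,tuple(int(v) for v in f(q)),2,(0,0,255),1)
t=np.linspace(0,6.283,60)
c=proj(W,body(np.c_[.028*np.cos(t),.028*np.sin(t),0*t+.044],*P)); cv2.polylines(im,[f(c)],True,(0,0,255))
o=proj(W,body(np.array([[-.05,-.172,.044],[.05,-.172,.044],[.05,-.128,.044],[-.05,-.128,.044]]),*P)); cv2.polylines(im,[f(o)],True,(0,0,255))
cv2.imwrite('pics/w9z.png',im)"
```

```text
time_s: 21.82
ee_pos: [0.5151, -0.1259, 0.224]
eef_rot: [3.142, -0.0, 3.079]
force: [-0.1, -0.2, -0.8]
grip_width: 0.0621
time_s: 22.2
ee_pos: [0.5149, -0.1291, 0.2239]
eef_rot: [-3.141, -0.0, 3.075]
force: [0.4, 0.5, -0.7]
grip_width: 0.062
```

View pics/w9z.png

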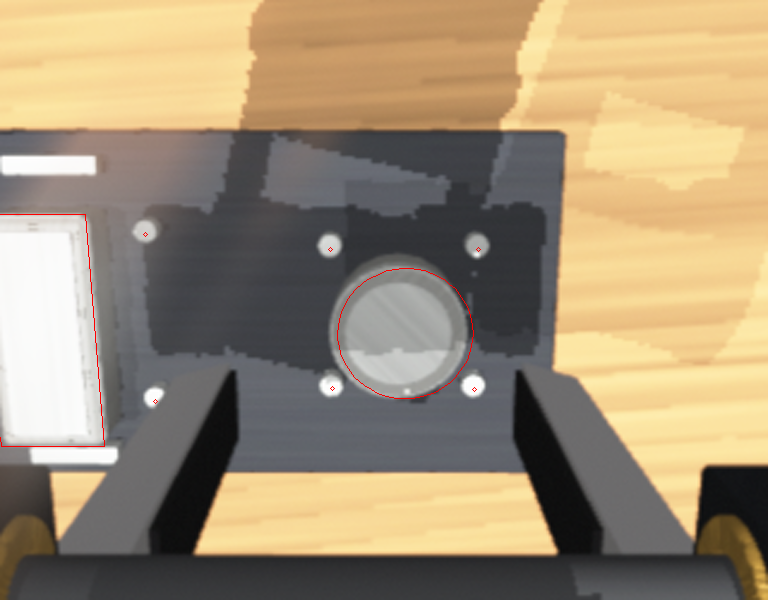

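The oblong matches its target outline. The round tin reads about 2.5 mm off centre out of 12 mm of room and stands flat. The arm is well clear, so I'm handing in.

```bash
python3 -m creep '{"xyz": [[0,0,0],[0,0,0]], "spin": [0,0]}'; python3 -c "
from station import ctrl
o=ctrl.get_obs();print(o['joint_vel'].round(3),o['time_s']);print(ctrl.hand_in())"
```

```text
time_s: 22.5
ee_pos: [0.515, -0.1283, 0.2239]
eef_rot: [3.142, -0.0, 3.076]
force: [0.1, -0.2, -0.2]
grip_width: 0.0623
[ 0.003 -0.002  0.001 -0.001  0.001  0.   ] 22.5
the job is handed in; nothing more can be done
None
```

I set the round tin in its place first and then the oblong tin in its place. Both are let go, and I handed the job in at 22.5 s with the arm clear and at rest.

- **Oblong tin:** In the last wrist view it matches the target outline to about 1–2 mm and is square to the stops. The side view agrees within a few millimetres. My coarse corner readings from the scene camera scattered by up to about 14 mm, and I put that down to hand-picked pixels.
- **Round tin:** It stands flat inside the four pins, but about 2.5 mm off centre towards the long place, out of 12 mm of room. The side camera alone read nearer 6 mm, while the other views gave 2–3.5 mm. I left it as it was rather than disturb it again.
- **Everything else:** I did not touch the look-alikes. Wrist force readings at the end of each move stayed within a few newtons.

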